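Wipe broken glass off the board and hang up the scraper

TASK

Take the scraper and wipe all four chips of broken glass off the white board into the yellow pan; the glass is sharp, so never touch it with the fingers. Then hang the scraper on the tool stand by its keyhole: pass the hole over the screw head, slide it fully down so that it locks, and let go. Leave everything else where it stands.

Things in the scene. Friction and masses are not known exactly. Their poses are not given: they have to be found in the camera images.
- board_top (a point): centre of the white wiping board's top face, 35 mm above the bench; fixed; 140 mm along local x, 200 mm along local y. Lips 5 mm thick and 10 mm high along both long sides (130 mm clear between them) and across the +y end; the -y end is open and drops straight into the yellow pan. Axes: x across, y along and away from the pan, z up
- board: the same board and pan as one fixed part; origin on the bench under the board's centre, same axes. The pan lies from y = -100 to -190 mm, is 140 mm wide, its walls 4 mm thick and 30 mm high (lower than the board's top)
- pan_in (a point): centre of the yellow pan's inner floor, 4 mm above the bench, 132 mm by 86 mm inside
- scraper_mid (a point): the scraper, loose, upright on the bench: 125 mm tall, 0.14 to 0.28 kg; this point is on its centre line 55 mm above its underside. Axes: x from front to back, y along its width, z up. Its foot, which does the wiping, is a blue block 24 mm (x) by 90 mm (y), 25 mm high; above it a steel plate with the keyhole, on top the grip
- scraper_grip (a point): centre of the scraper's orange grip, 100 mm above its underside: 24 mm (x) by 28 mm (y) by 50 mm high, the place to grasp, across y; below it, from 75 mm down, the plate is wider (60 mm), so the fingertips must stay above that
- scraper_hole (a point): centre of the wide part of the scraper's keyhole, 38 mm above its underside: 18 mm square, in a steel plate 5 mm thick and 60 mm wide, flush with the foot's back (+x) face; from its top an 8 mm wide slot runs up and ends 62 mm above the underside
- scraper_slot_end (a point): point in the middle of the scraper's plate (9.5 mm behind scraper_mid, 59.5 mm above the underside) where the screw's shank sits when the scraper hangs fully home; axes as the scraper
- screw (a point): screw on the grey tool stand: middle of its shank, 125 mm above the bench, 4 mm in front of the panel. Shank 5 mm thick, 8 mm long, then a brass head 12 mm across, 4 mm thick, ending 12 mm from the panel. Axes: x into the panel (the screw points along -x), y along the panel, z up; the hung scraper has the same axes
- stand: the grey tool stand, fixed: upright panel 120 mm wide (y), 150 mm tall, 12 mm thick, on a foot 100 mm long behind it; origin on the bench under the middle of the panel's front face, axes as the screw; the hung scraper's back (+x) is against the panel
- chip1_mid (a point): chip 1 of thick brown glass, sharp, about 22 by 16 mm and 8 mm high, 11 g, lying loose on the board; its centre
- chip2_mid (a point): chip 2 of thick brown glass, sharp, about 22 by 16 mm and 8 mm high, 11 g, lying loose on the board; its centre
- chip3_mid (a point): chip 3 of thick brown glass, sharp, about 22 by 16 mm and 8 mm high, 11 g, lying loose on the board; its centre
- chip4_mid (a point): chip 4 of thick brown glass, sharp, about 22 by 16 mm and 8 mm high, 11 g, lying loose on the board; its centre
- beaker: glass beaker, 70 mm across, 90 mm tall; bystander, origin at its underside
- jar: small jar, 44 mm across, 50 mm tall; bystander, origin at its underside
- can: can with a green band, 60 mm across, 70 mm tall; bystander, origin at its underside
- wrench: steel wrench, 150 mm long, lying flat; bystander, origin under its middle
Not all that is in view belongs to the job. Leave any red look-alike of the stand alone.

How it is judged:
By the outcome, as a careful person would: the job done as asked, in the order asked, and still so for the second after the job is handed in, with the robot touching nothing.
It also fails if it takes over 56 s, if anything falls off the work surface, if the arm or the gripper's body presses on something with over 40 N, if the wrist force passes 120 N, or if a joint passes its speed limit or range.

ROBOT

A 6-joint arm with a two-finger parallel gripper is mounted at the origin on the work surface. World frame = base frame: x ahead of the robot, y to its left, z up, the work surface at z = 0. Lengths are in m, angles in rad, forces in N, time in s.
With the tool pointing down it reaches from about 0.25 to 0.85 m from the base axis. Payload 12.5 kg.
Tool frame: the origin (TCP) lies at the very end of the fingers, on their centre line; the grasp point (between the pads) lies 19 mm behind it; z points along the fingers, y is the line along which they close (so a half turn about z gives the same grasp; the last joint's range is limited). The gripper opens to 93 mm and grips with 3 to 60 N. Pads are 15 mm wide; open, the fingers measure 128 mm over their backs; the gripper's body (75 mm by 188 mm) begins 65 mm behind the grasp point.
Start: joints at [-1.225, 0.351, 1.652, -0, 1.139, -0.085], TCP at [0.23, -0.5, 0.219] pointing down, gripper open.
Joint ranges: [-2.75, 2.75], [-0.79, 2.1], [0.01, 2.65], [-1.57, 4.71], [0.07, 3.14], [-2.87, 2.87]. Speed limits (rad/s): [2.22, 2.22, 2.79, 3.14, 3.14, 3.14].

INTERFACE

Orientations are given as [roll, pitch, yaw] about the fixed x, y, z axes, in that order (R = Rz(yaw) Ry(pitch) Rx(roll)).
In Python, from bench import arm gives the robot as it stands.
- The arm moves only by the tool move_arm, never from a script. Its argument "motion" is a list of rows, each a list of 2 entries, a list of its own where there are three numbers: the shift along the world's x, y, z in m, then the turn, a rotation vector about the world's x, y, z in degrees. A call has 1 to 12 rows; each row shifts and turns the commanded pose from where the row before left it; what a row does not reach is not made up. A row lasts 1/10 s, in which the tool goes at most 50 mm and 8.59 degrees, less where a joint would pass 70% of its speed; a pose out of reach is approached as far as the arm can. A call is refused whole if a number of a shift passes 0.05 or a number of a turn 8.59, either way. A call with a gripper value outside its range is refused whole. "fingers" is the opening in per cent of the stroke, from 0 (shut) to 100 (fully open), set as the call begins (left out, the last holds). The fingers move at their own pace and stop on an object; the grip force is fixed at half the most. Time passes only in rows, so rows that do not move let the fingers close. It gives the time, the measured TCP pose, the force, the opening and the grip force at its end, in the units of the state.
- arm.sense(): the state, without advancing time (a new reading comes with each control period).
- arm.capture(name): name is "side" or "top" or "wrist"; returns the picture (420x560x3 uint8, red, green, blue); there is no depth.
- arm.calibration(name): a dict with "intrinsics" (3x3 intrinsics, pixels), "world_from_camera" (4x4, takes a point from camera to world coordinates); the wrist camera has in their place "mount" (4x4, takes a point from camera to tool coordinates, whose origin is the TCP and whose axes are the flange's). Camera axes: x right, y down, z forward; pixel columns grow to the right and rows downward; lengths in m; the calibration is good to about 2 mm. A picture is of the moment at which its call begins: read the wrist's pose just before it. calibration takes no time and is no camera call.
- arm.close_job(): hands the job in; it is judged then, once.
Trained networks look in the newest picture that a camera, given by its name, has taken for a name from the list of things; names that differ only in an ending like _2 or _b are one class to them, and where a whole thing is asked for, a point or a joint stands for the part that bears it (a point fixed in the world has none). Each returns a list of dicts, best first, with "conf" (0 to 1); they miss things now and then, are a little off and sometimes report something else, mostly with a low value. They report only what shows in the picture. A call takes as long as a camera call. They do not tell look-alikes from the thing itself.
- arm.search_frame(label, camera): "rect" ([left, top, width, height] in pixels, round what is visible of it).
The state is a dict: "clock": time; "qpos": joint angles; "joint_vel": joint speeds; "tau": joint torques, N m; "ee_pos": TCP position; "orientation": TCP orientation; "wrist_force": force on the tool from outside, world axes, zero at the start; "wrist_torque": the same for the moment, N m; "grip_width": finger opening in m; "grip_force": force on a finger pad.
Only numpy, scipy, OpenCV 4.12 (cv2) and the standard library are available. Lean on these libraries where they do the work, as an engineer would, in place of code of your own. Each camera call takes 0.05 s, during which the arm holds its last target. There are 200 camera calls.

## Working session

There is one attempt and no reset: what is moved stays moved. The work goes in short steps, Python scripts to look and compute and a tool call to move; the robot and the scene stay as the last step left them, time stands still between calls to the robot, and variables do not carry over. Pictures are saved under pics/ and viewed, at most 10 in all, crops included, and the job is handed in when it is done.

Besides the shell and the picture viewer there is one more tool, called by a JSON object that holds its "method" and its "body", one argument or row to a line. move_arm: Moves the arm, as the interface text tells. Its arguments: {"type":"object","properties":{"motion":{"type":"array","items":{"type":"array"}},"fingers":{"type":"number"}},"required":["motion"]}

```bash
mkdir -p pics; ls; python3 - <<'E'
from bench import arm
import cv2,numpy as np
for n in ["side","top"]:
    p=arm.capture(n); cv2.imwrite(f"pics/{n}0.png",p[:,:,::-1])
    c=arm.calibration(n); print(n,np.round(c["intrinsics"],1).tolist(),np.round(c["world_from_camera"],4).tolist())
print(np.round(arm.calibration("wrist")["mount"],4).tolist())
a=cv2.imread("pics/side0.png");b=cv2.imread("pics/top0.png")
for l in ["board","scraper_mid","scraper_grip","stand","screw","chip1_mid"]:
    for n in ["top","side"]:
        print(l,n,[(np.round(d["rect"]).tolist(),round(d["conf"],2)) for d in arm.search_frame(l,n)[:5]])
print(arm.sense())
E
```

```text
pics
side [[536.6, 0.0, 280.0], [0.0, 536.6, 208.1], [0.0, 0.0, 1.0]] [[-0.8064, -0.3514, 0.4757, -0.0573], [-0.5909, 0.4471, -0.6715, 0.7635], [0.0233, -0.8226, -0.5682, 0.758], [0.0, 0.0, 0.0, 1.0]]
top [[459.1, 0.0, 276.5], [0.0, 459.1, 206.9], [0.0, 0.0, 1.0]] [[-0.0056, -0.9959, 0.0907, 0.3926], [-1.0, 0.0055, -0.0008, -0.0273], [0.0003, -0.0907, -0.9959, 1.2196], [0.0, 0.0, 0.0, 1.0]]
[[0.0007, -0.9594, -0.2822, 0.0787], [1.0, 0.0007, 0.0001, 0.0002], [0.0001, -0.2822, 0.9594, -0.1673], [0.0, 0.0, 0.0, 1.0]]
board top [([226.0, 155.0, 120.0, 85.0], 0.87)]
board side [([209.0, 188.0, 134.0, 84.0], 0.88)]
scraper_mid top [([392.0, 188.0, 20.0, 33.0], 0.69)]
scraper_mid side [([331.0, 135.0, 37.0, 51.0], 0.96)]
scraper_grip top [([388.0, 187.0, 26.0, 34.0], 0.61), ([224.0, 157.0, 123.0, 82.0], 0.61)]
scraper_grip side [([333.0, 140.0, 34.0, 49.0], 0.93)]
stand top [([97.0, 273.0, 59.0, 59.0], 0.93), ([107.0, 178.0, 52.0, 64.0], 0.74)]
stand side [([113.0, 262.0, 88.0, 116.0], 0.91), ([214.0, 323.0, 91.0, 97.0], 0.67)]
screw top [([185.0, 248.0, 20.0, 21.0], 0.66), ([99.0, 268.0, 5
[... 254 characters left out ...]
0.7, 'qpos': array([-1.22461422e+00,  3.50686945e-01,  1.65179848e+00,  7.44348684e-06,
        1.13912740e+00, -8.46030890e-02]), 'joint_vel': array([ 3.71541807e-04,  8.31781925e-04,  6.30227727e-05, -4.58891211e-04,
        1.04227082e-03,  1.10518821e-03]), 'tau': array([ 2.56114967e-03, -4.97161996e+01, -2.85452932e+01,  7.00249756e-02,
        2.21961772e-02, -1.48401654e-05]), 'ee_pos': array([ 0.22968788, -0.49972098,  0.21864029]), 'orientation': array([-3.14157313e+00, -8.44079883e-06,  4.30782082e-01]), 'wrist_force': array([ 0.10057973, -0.0265507 ,  0.70066697]), 'wrist_torque': array([-0.03902154, -0.01236483,  0.03722372]), 'grip_force': 0.0, 'grip_width': 0.09297428484756581}
```

View pics/top0.png

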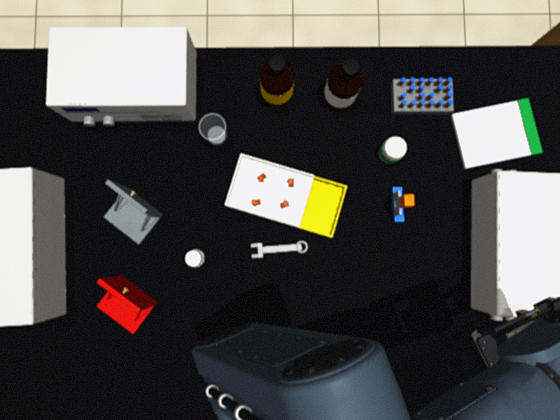

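View pics/side0.png

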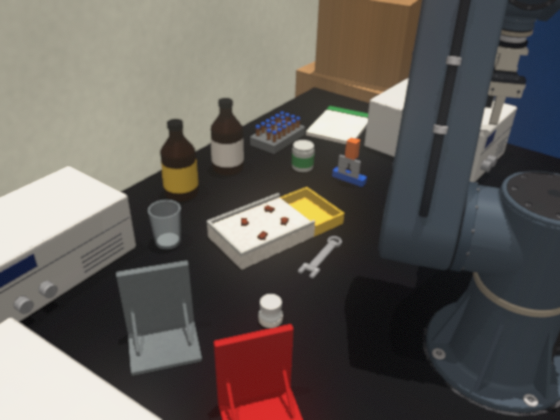

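```bash
python3 - <<'E'
import cv2,numpy as np
t=cv2.imread("pics/top0.png");s=cv2.imread("pics/side0.png")
def c(i,x,y,w,h,k): return cv2.resize(i[y:y+h,x:x+w],None,fx=k,fy=k,interpolation=cv2.INTER_CUBIC)
o=np.zeros((600,800,3),np.uint8)
for im,x,y in [(c(t,95,170,70,80,4),0,0),(c(t,220,150,130,90,4),280,0),(c(t,380,180,40,45,5),0,360),(c(s,320,130,55,60,4),210,360),(c(s,110,255,100,120,2),440,360)]:
    o[y:y+im.shape[0],x:x+im.shape[1]]=im[:600-y,:800-x]
cv2.imwrite("pics/c1.png",o)
E
```

```text
(no output)
```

View pics/c1.png

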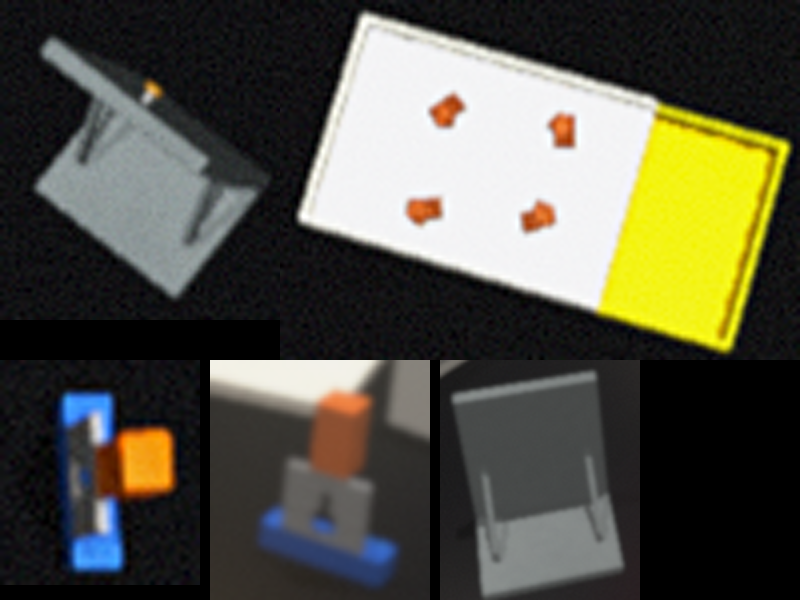

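```bash
cat > h.py <<'E'
from bench import arm
import numpy as np, cv2
from scipy.spatial.transform import Rotation as R
def cam(n,s=None):
    c=arm.calibration(n)
    if n=="wrist":
        T=np.eye(4); T[:3,:3]=R.from_euler("xyz",s["orientation"]).as_matrix(); T[:3,3]=s["ee_pos"]
        return c["intrinsics"],T@c["mount"]
    return c["intrinsics"],c["world_from_camera"]
def w(px,z,K,T):
    d=T[:3,:3]@np.linalg.solve(K,[px[0],px[1],1]); o=T[:3,3]
    return o+d*(z-o[2])/d[2]
def proj(P,K,T):
    q=K@(T[:3,:3].T@(np.asarray(P)-T[:3,3])); return q[:2]/q[2]
E
python3 - <<'E'
from h import *
K,T=cam("top")
B=lambda u,v:(220+(u-280)/4,150+v/4)
S=lambda u,v:(95+u/4,170+v/4)
G=lambda u,v:(380+u/5,180+(v-360)/5)
P={}
for n,p,z in [("far1",B(362,12),.045),("far2",B(300,220),.045),("edge1",B(655,102),.04),("edge2",B(600,310),.04),("pan1",B(788,142),.03),("pan2",B(733,350),.03),
 ("c1",B(447,110),.041),("c2",B(563,130),.041),("c3",B(425,210),.041),("c4",B(538,216),.041),
 ("st1",S(47,45),.15),("st2",S(207,165),.15),("screwhead",S(153,90),.125),("stfloorR",S(268,182),0.0),
 ("grip",G(147,462),.125),("foot1",G(80,397),.025),("foot2",G(97,565),.025)]:
    P[n]=w(p,z,K,T); print(n,np.round(P[n][:3],4))
c=(P["far1"]+P["far2"]+P["edge1"]+P["edge2"])/4
y=(P["far1"]+P["far2"]-P["pan1"]-P["pan2"])[:2]; y/=np.linalg.norm(y); x=np.array([y[1],-y[0]])
print("board c",c,"yheading",np.degrees(np.arctan2(y[1],y[0])))
for k in P:
    if k[0]!="s": d=P[k][:2]-c[:2]; print(k,np.round([d@x*1e3,d@y*1e3],1))
E
```

```text
far1 [0.6405 0.0646 0.045 ]
far2 [0.5051 0.1042 0.045 ]
edge1 [ 0.5813 -0.1253  0.04  ]
edge2 [ 0.4465 -0.0882  0.04  ]
pan1 [ 0.556  -0.2127  0.03  ]
pan2 [ 0.4206 -0.1745  0.03  ]
c1 [0.5766 0.0097 0.041 ]
c2 [ 0.5631 -0.0654  0.041 ]
c3 [0.5115 0.024  0.041 ]
c4 [ 0.5073 -0.0488  0.041 ]
st1 [0.5527 0.3707 0.15  ]
st2 [0.4814 0.2752 0.15  ]
screwhead [0.5288 0.3156 0.125 ]
stfloorR [0.4823 0.2768 0.    ]
grip [ 0.5061 -0.3467  0.125 ]
foot1 [ 0.5509 -0.3419  0.025 ]
foot2 [ 0.4627 -0.3481  0.025 ]
board c [ 0.54335394 -0.01118984  0.0425    ] yheading 73.0799494065371
far1 [ 70.9 100.8]
far2 [-70.1  99.3]
edge1 [ 69.5 -98.1]
edge2 [ -70.3 -101.9]
pan1 [  70.7 -189.1]
pan2 [ -69.9 -191.9]
c1 [25.7 29.6]
c2 [ 34.7 -46.1]
c3 [-40.7  24.5]
c4 [-23.6 -46.5]
grip [  62.  -331.9]
foot1 [ 103.5 -314.1]
foot2 [  20.9 -345.9]
```

{"method": "move_arm", "body": {
  "motion": [
    [[0.023,0.0128,0],[0,0,5.775]],
    [[0.023,0.0128,0],[0,0,5.775]],
    [[0.023,0.0128,0],[0,0,5.775]],
    [[0.023,0.0128,0],[0,0,5.775]],
    [[0.023,0.0128,0],[0,0,5.775]],
    [[0.023,0.0128,0],[0,0,5.775]],
    [[0.023,0.0128,0],[0,0,5.775]],
    [[0.023,0.0128,0],[0,0,5.775]],
    [[0.023,0.0128,0],[0,0,5.775]],
    [[0.023,0.0128,0],[0,0,5.775]],
    [[0.023,0.0128,0],[0,0,5.775]],
    [[0.023,0.0128,0],[0,0,5.775]]
  ],
  "fingers": 100
}}

```text
clock: 1.9
ee_pos: [0.5066, -0.3455, 0.2186]
orientation: [-3.142, -0.0, 1.644]
wrist_force: [-1.1, -0.3, -0.4]
grip_width: 0.0933
grip_force: 0.0
```

```bash
python3 - <<'E'
from h import *
s=arm.sense(); p=arm.capture("wrist"); cv2.imwrite("pics/w1.png",p[:,:,::-1])
print(s["clock"],s["ee_pos"],np.degrees(s["orientation"]),s["qpos"],s["joint_vel"].round(2))
K,T=cam("wrist",s); a=np.radians(94); ex=np.array([np.cos(a),np.sin(a),0]); ey=np.array([-ex[1],ex[0],0]);c=np.array([.5065,-.3455,0])
for h,hx,hy in [(.025,12,45),(.125,12,14)]:
    print(h,[proj(c+ex*i*hx/1e3+ey*j*hy/1e3+[0,0,h],K,T).round().tolist() for i in(-1,1) for j in(-1,1)])
E
```

```text
1.9 [ 0.5066012  -0.34549622  0.21860072] [-1.79997506e+02 -1.52693430e-03  9.42212431e+01] [-6.74435365e-01  4.65730818e-01  1.47934186e+00 -1.08230643e-05
  1.19657001e+00 -7.48105999e-01] [ 0.4   0.21 -0.32  0.    0.11 -0.6 ]
0.025 [[319.0, 195.0], [228.0, 194.0], [320.0, 171.0], [227.0, 170.0]]
0.125 [[292.0, 228.0], [254.0, 227.0], [293.0, 196.0], [254.0, 196.0]]
```

View pics/w1.png

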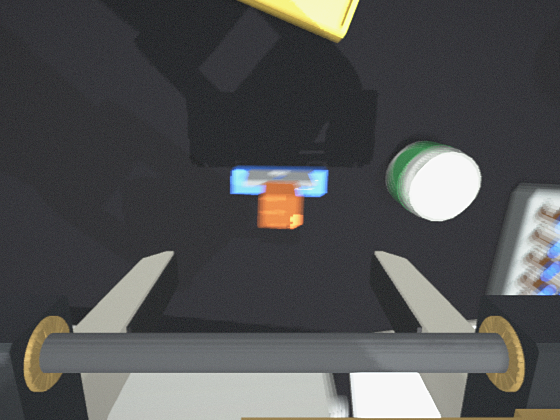

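```bash
python3 - <<'E'
from h import *
s=arm.sense(); p=arm.capture("wrist")
print(s["ee_pos"],np.degrees(s["orientation"]),s["joint_vel"].round(2))
K,T=cam("wrist",s)
hsv=cv2.cvtColor(p[100:300,150:400],cv2.COLOR_RGB2HSV)
for n,lo,hi,z in [("blue",(100,120,60),(125,255,255),.025),("orange",(3,150,60),(15,255,255),.125)]:
    m=cv2.inRange(hsv,lo,hi); c=max(cv2.findContours(m,0,2)[0],key=cv2.contourArea)
    x=cv2.boundingRect(c); r=cv2.minAreaRect(c); print(n,x,r)
    x0,y0=150+x[0],100+x[1]; 
    for q in [(x0,y0+x[3]),(x0+x[2],y0+x[3]),(x0,y0),(x0+x[2],y0)]: print(w(q,z,K,T).round(4))
E
```

```text
[ 0.50919053 -0.34368238  0.21854055] [ 1.79934882e+02 -2.50622406e-02  9.46654129e+01] [-0.04 -0.02  0.03 -0.   -0.02  0.11]
blue (76, 68, 94, 32) ((122.35772705078125, 83.62989807128906), (93.49437713623047, 28.288972854614258), 2.6025619506835938)
[ 0.4638 -0.3652  0.025 ]
[ 0.5569 -0.3575  0.025 ]
[ 0.4623 -0.3331  0.025 ]
[ 0.5532 -0.3256  0.025 ]
orange (103, 85, 40, 47) ((122.25792694091797, 108.08370971679688), (38.95586395263672, 45.04419708251953), 2.726310968399048)
[ 0.4956 -0.3603  0.125 ]
[ 0.5249 -0.3579  0.125 ]
[ 0.4932 -0.325   0.125 ]
[ 0.5215 -0.3227  0.125 ]
```

{"method": "move_arm", "body": {
  "motion": [
    [[0,-0.0033,-0.02],[0,0,-2.4]],
    [[0,0,-0.03],[0,0,0]],
    [[0,0,-0.03],[0,0,0]],
    [[0,0,-0.03],[0,0,0]],
    [[0,0,-0.02],[0,0,0]],
    [[0,0,-0.007],[0,0,0]],
    [[0,0,0],[0,0,0]],
    [[0,0,0],[0,0,0]]
  ]
}}

```text
clock: 2.8
ee_pos: [0.506, -0.35, 0.0828]
orientation: [3.14, 0.001, 1.598]
wrist_force: [0.2, -0.1, 1.1]
grip_width: 0.0931
grip_force: 0.0
```

{"method": "move_arm", "body": {
  "motion": [
    [[0,0,0],[0,0,0]],
    [[0,0,0],[0,0,0]],
    [[0,0,0],[0,0,0]],
    [[0,0,0],[0,0,0]],
    [[0,0,0],[0,0,0]],
    [[0,0,0],[0,0,0]],
    [[0,0,0],[0,0,0]],
    [[0,0,0],[0,0,0]]
  ],
  "fingers": 0
}}

```text
clock: 3.6
ee_pos: [0.5057, -0.3494, 0.0816]
orientation: [-3.142, -0.0, 1.598]
wrist_force: [2.8, 0.2, 1.0]
grip_width: 0.0338
grip_force: 1.5
```

{"method": "move_arm", "body": {
  "motion": [
    [[0,0,0],[0,0,0]],
    [[0,0,0],[0,0,0]],
    [[0,0,0],[0,0,0]],
    [[0,0,0],[0,0,0]]
  ]
}}

```text
clock: 4.0
ee_pos: [0.5055, -0.3493, 0.0813]
orientation: [-3.141, -0.0, 1.598]
wrist_force: [-0.3, -0.1, -1.6]
grip_width: 0.028
grip_force: 30.0
```

```bash
python3 - <<'E'
from h import *
s=arm.sense(); p=arm.capture("wrist"); cv2.imwrite("pics/w2.png",p[:,:,::-1])
print(s["clock"],s["ee_pos"],np.degrees(s["orientation"]),s["grip_width"],s["grip_force"])
E
```

```text
4.0 [ 0.50545191 -0.34926346  0.08132458] [-1.79964337e+02 -2.71663352e-02  9.15825038e+01] 0.02801632983985289 29.99895304441452
```

View pics/w2.png

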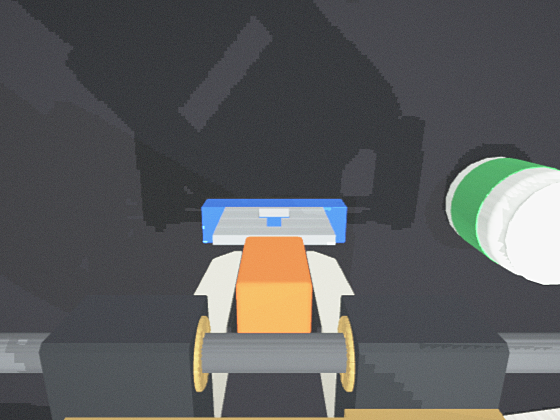

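```bash
python3 - <<'E'
from h import *
s=arm.sense();K,T=cam("wrist",s)
M=np.eye(4);M[:3,:3]=R.from_euler("xyz",s["orientation"]).as_matrix();M[:3,3]=s["ee_pos"]
for q,z in [((202,199),0),((346,199),0),((202,208),.025),((346,208),.025),((203,243),.025),((346,241),.025),((213,244),.075),((336,244),.075),((245,282),.125),((305,282),.125)]:
    P=w(q,z,K,T); print(q,z,P.round(4),(np.linalg.inv(M)@[*P,1])[:2].round(4))
E
```

```text
(202, 199) 0 [ 0.4563 -0.3379  0.    ] [ 0.0128 -0.0488]
(346, 199) 0 [ 0.5548 -0.335   0.    ] [0.0129 0.0497]
(202, 208) 0.025 [ 0.4609 -0.3369  0.025 ] [ 0.0136 -0.0442]
(346, 208) 0.025 [ 0.5501 -0.3344  0.025 ] [0.0137 0.045 ]
(203, 243) 0.025 [ 0.4609 -0.3601  0.025 ] [-0.0096 -0.0448]
(346, 241) 0.025 [ 0.5519 -0.3562  0.025 ] [-0.0081  0.0462]
(213, 244) 0.075 [ 0.4754 -0.3406  0.075 ] [ 0.0096 -0.0298]
(336, 244) 0.075 [ 0.5363 -0.3388  0.075 ] [0.0096 0.0311]
(245, 282) 0.125 [ 0.4949 -0.335   0.125 ] [ 0.0146 -0.0102]
(305, 282) 0.125 [ 0.5167 -0.3344  0.125 ] [0.0146 0.0116]
```

{"method": "move_arm", "body": {
  "motion": [
    [[0,0,0.02],[0,0,0]],
    [[0,0,0.03],[0,0,0]],
    [[0,0.01,0.03],[0,0,0]],
    [[0.004,0.03,0.01],[0,0,-2]],
    [[0.008,0.04,0],[0,0,-2]],
    [[0.009,0.045,0],[0,0,-2]],
    [[0.009,0.045,0],[0,0,-2]],
    [[0.009,0.045,0],[0,0,-2]],
    [[0.009,0.045,0],[0,0,-2]],
    [[0.009,0.045,0],[0,0,-2]],
    [[0.009,0.045,0],[0,0,-2]],
    [[0.0081,0.0486,0],[0,0,-2.5]]
  ]
}}

```text
clock: 5.25
ee_pos: [0.5799, 0.0508, 0.1716]
orientation: [3.142, 0.0, 1.274]
wrist_force: [0.4, -0.9, -3.2]
grip_width: 0.028
grip_force: 30.0
```

{"method": "move_arm", "body": {
  "motion": [
    [[0,0,0],[0,0,0]],
    [[0,0,0],[0,0,0]],
    [[0,0,0],[0,0,0]]
  ]
}}

```text
clock: 5.55
ee_pos: [0.5796, 0.0484, 0.1715]
orientation: [-3.141, 0.0, 1.275]
wrist_force: [-0.1, 0.0, -2.7]
grip_width: 0.028
grip_force: 30.0
```

```bash
python3 - <<'E'
from h import *
s=arm.sense(); p=arm.capture("wrist"); cv2.imwrite("pics/w3.png",p[:,:,::-1])
print(s["clock"],s["ee_pos"],np.degrees(s["orientation"]),s["wrist_force"])
K,T=cam("wrist",s)
c=np.array([.5434,-.0112,0]);a=np.radians(73.1);ey=np.array([np.cos(a),np.sin(a),0]);ex=np.array([ey[1],-ey[0],0])
for x,y in [(-70,100),(70,100),(70,0),(-70,0)]: print(x,y,proj(c+ex*x/1e3+ey*y/1e3+[0,0,.045],K,T).round(1))
E
```

```text
5.55 [0.57960451 0.04838367 0.17152875] [-1.79983313e+02  1.95155884e-02  7.30667171e+01] [-0.08066508  0.02774898 -2.69896901]
-70 100 [162.2 160.1]
70 100 [340.6 160.2]
70 0 [334.7 276.1]
-70 0 [171.9 276. ]
```

View pics/w3.png

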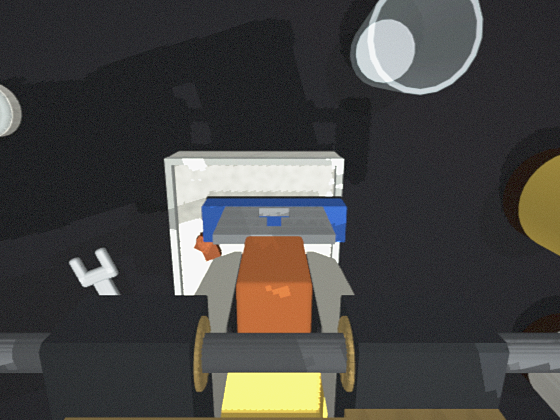

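{"method": "move_arm", "body": {
  "motion": [
    [[0,0,-0.02],[0,0,0]],
    [[0,0,-0.018],[0,0,0]],
    [[0,0,-0.01],[0,0,0]],
    [[0,0,-0.004],[0,0,0]],
    [[0,0,-0.002],[0,0,0]],
    [[0,0,0],[0,0,0]],
    [[0,0,0],[0,0,0]]
  ]
}}

```text
clock: 6.3
ee_pos: [0.5801, 0.0491, 0.1183]
orientation: [3.141, -0.0, 1.275]
wrist_force: [0.1, 0.7, -3.2]
grip_width: 0.0276
grip_force: 30.0
```

{"method": "move_arm", "body": {
  "motion": [
    [[-0.0044,-0.0144,0],[0,0,0]],
    [[-0.0044,-0.0144,0],[0,0,0]],
    [[-0.0044,-0.0144,0],[0,0,0]],
    [[-0.0044,-0.0144,0],[0,0,0]],
    [[-0.0044,-0.0144,0],[0,0,0]],
    [[-0.0044,-0.0144,0],[0,0,0]],
    [[-0.0044,-0.0144,0],[0,0,0]],
    [[-0.0044,-0.0144,0],[0,0,0]],
    [[-0.0044,-0.0144,0],[0,0,0]],
    [[-0.0044,-0.0144,0],[0,0,0]],
    [[-0.0044,-0.0144,0],[0,0,0]],
    [[-0.0026,-0.0086,0],[0,0,0]]
  ]
}}

```text
clock: 7.5
ee_pos: [0.5284, -0.1192, 0.1176]
orientation: [-3.142, 0.0, 1.275]
wrist_force: [1.0, 0.2, -3.4]
grip_width: 0.0282
grip_force: 30.0
```

```bash
python3 - <<'E'
from h import *
s=arm.sense(); p=arm.capture("top"); q=arm.capture("side")
o=np.hstack([cv2.resize(p[140:250,210:360],None,fx=2.6,fy=2.6),np.zeros((286,10,3),np.uint8),cv2.resize(q[170:280,200:360],None,fx=2.5,fy=2.6)])
cv2.imwrite("pics/t2.png",o[:,:,::-1])
print(s["clock"],s["ee_pos"],np.degrees(s["orientation"]),s["wrist_force"],s["wrist_torque"])
E
```

```text
7.5 [ 0.52835022 -0.11924109  0.1176065 ] [-1.79996496e+02  9.76378861e-03  7.30473231e+01] [ 0.95480501  0.19252118 -3.39522709] [-0.01460342 -0.07631727 -0.00490384]
```

View pics/t2.png

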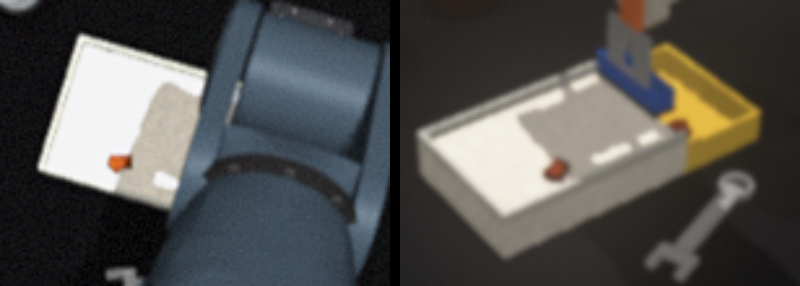

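{"method": "move_arm", "body": {
  "motion": [
    [[0,0,0.02],[0,0,0]],
    [[0,0,0.02],[0,0,0]],
    [[0.0013,0.0165,0.01],[0,0,0]],
    [[0.004,0.032,0],[0,0,0]],
    [[0.004,0.032,0],[0,0,0]],
    [[0.004,0.032,0],[0,0,0]],
    [[0.004,0.032,0],[0,0,0]],
    [[0.004,0.032,0],[0,0,0]],
    [[0,0,-0.02],[0,0,0]],
    [[0,0,-0.02],[0,0,0]],
    [[0,0,-0.008],[0,0,0]],
    [[0,0,-0.002],[0,0,0]]
  ]
}}

```text
clock: 8.8
ee_pos: [0.5497, 0.0589, 0.1169]
orientation: [-3.14, 0.0, 1.276]
wrist_force: [-0.4, 0.2, -3.3]
grip_width: 0.028
grip_force: 30.0
```

{"method": "move_arm", "body": {
  "motion": [
    [[-0.0044,-0.0144,0],[0,0,0]],
    [[-0.0044,-0.0144,0],[0,0,0]],
    [[-0.0044,-0.0144,0],[0,0,0]],
    [[-0.0044,-0.0144,0],[0,0,0]],
    [[-0.0044,-0.0144,0],[0,0,0]],
    [[-0.0044,-0.0144,0],[0,0,0]],
    [[-0.0044,-0.0144,0],[0,0,0]],
    [[-0.0044,-0.0144,0],[0,0,0]],
    [[-0.0044,-0.0144,0],[0,0,0]],
    [[-0.0044,-0.0144,0],[0,0,0]],
    [[-0.0044,-0.0144,0],[0,0,0]],
    [[-0.0044,-0.0144,0],[0,0,0]]
  ]
}}

```text
clock: 10.0
ee_pos: [0.4969, -0.1153, 0.1176]
orientation: [-3.142, 0.0, 1.276]
wrist_force: [-0.2, -0.9, -2.9]
grip_width: 0.028
grip_force: 30.0
```

{"method": "move_arm", "body": {
  "motion": [
    [[0,0,0.02],[0,0,0]],
    [[0,0,0.025],[0,0,0]],
    [[0,0,0.01],[0,0,0]]
  ]
}}

```text
clock: 10.3
ee_pos: [0.4979, -0.115, 0.1745]
orientation: [3.139, 0.0, 1.275]
wrist_force: [0.3, 0.9, -1.6]
grip_width: 0.0281
grip_force: 30.0
```

{"method": "move_arm", "body": {
  "motion": [
    [[0.007,0.0325,0],[0,0,5.85]],
    [[0.007,0.0325,0],[0,0,5.85]],
    [[0.007,0.0325,0],[0,0,5.85]],
    [[0.007,0.0325,0],[0,0,5.85]],
    [[0.007,0.0325,0],[0,0,5.85]],
    [[0.007,0.0325,0],[0,0,5.85]],
    [[0.007,0.0325,0],[0,0,5.85]],
    [[0.007,0.0325,0],[0,0,5.85]],
    [[0.007,0.0325,0],[0,0,5.85]],
    [[0.007,0.0325,0],[0,0,5.85]],
    [[0.007,0.0325,0],[0,0,5.85]],
    [[0.007,0.0325,0],[0,0,5.85]]
  ]
}}

```text
clock: 11.5
ee_pos: [0.5814, 0.2769, 0.1719]
orientation: [-3.141, -0.0, 2.505]
wrist_force: [-0.1, 0.6, -2.8]
grip_width: 0.0278
grip_force: 30.0
```

{"method": "move_arm", "body": {
  "motion": [
    [[0,0,0],[0,0,0]],
    [[0,0,0],[0,0,0]],
    [[0,0,0],[0,0,0]]
  ]
}}

```text
clock: 11.8
ee_pos: [0.5811, 0.2749, 0.1722]
orientation: [-3.141, -0.0, 2.499]
wrist_force: [0.3, -0.5, -2.0]
grip_width: 0.028
grip_force: 30.0
```

```bash
python3 - <<'E'
from h import *
s=arm.sense(); v=arm.capture("wrist"); p=arm.capture("top"); q=arm.capture("side")
cv2.imwrite("pics/w4raw.png",v[:,:,::-1])
o=np.zeros((600,800,3),np.uint8); o[:420,:560]=v
o[420:600,:270]=cv2.resize(p[150:240,215:350],(270,180)); o[420:600,280:540]=cv2.resize(q[180:270,215:345],(260,180))
o[:240,570:800]=cv2.resize(q[230:350,100:215],(230,240))
cv2.imwrite("pics/w4.png",o[:,:,::-1])
print(s["clock"],s["ee_pos"],np.degrees(s["orientation"]),s["wrist_force"])
K,T=cam("wrist",s)
c=np.array([.5218,.3194,0]);a=np.radians(143.3);ex=np.array([np.cos(a),np.sin(a),0]);ey=np.array([-ex[1],ex[0],0])
for n,x,y,z in [("pt",0,-60,150),("pt",0,60,150),("head",-12,0,125),("headtop",-12,0,131)]: print(n,proj(c+ex*x/1e3+ey*y/1e3+[0,0,z/1e3],K,T).round(1))
E
```

```text
11.8 [0.58112163 0.27485877 0.17215809] [-1.79947013e+02 -1.64934397e-02  1.43204143e+02] [ 0.25181778 -0.48343004 -2.04952969]
pt [397.3 107.8]
pt [150.7 108. ]
head [274.  129.1]
headtop [274. 130.]
```

View pics/w4.png

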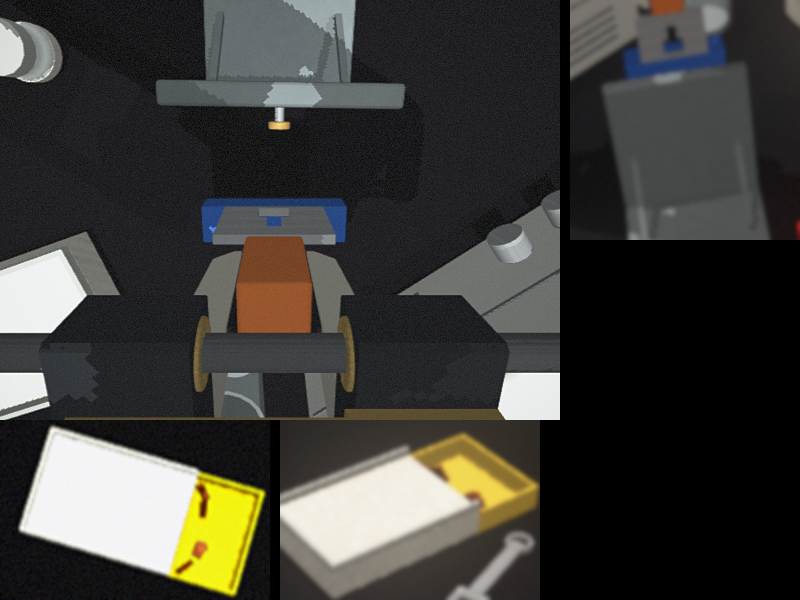

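```bash
python3 - <<'E'
from h import *
s=arm.sense();K,T=cam("wrist",s)
M=np.eye(4);M[:3,:3]=R.from_euler("xyz",s["orientation"]).as_matrix();M[:3,3]=s["ee_pos"]
v=cv2.imread("pics/w4raw.png");hsv=cv2.cvtColor(v[100:140,240:320],cv2.COLOR_BGR2HSV)
m=cv2.inRange(hsv,(10,90,80),(35,255,255));b=cv2.boundingRect(m);print(240+b[0],100+b[1],b[2:])
u=240+b[0]+b[2]/2-.5; r=100+b[1]+b[3]
for q,z in [((u,r),.128),((u,r-6),.131),((157,105),.15),((404,108),.15),((202,208),s["ee_pos"][2]-.0563),((346,208),s["ee_pos"][2]-.0563),((213,244),s["ee_pos"][2]-.0063),((336,244),s["ee_pos"][2]-.0063)]:
    P=w(q,z,K,T); print(q,round(z,3),P.round(4),(np.linalg.inv(M)@[*P,1])[:2].round(4))
E
```

```text
268 121 (22, 9)
(278.5, 130) 0.128 [0.5334 0.3141 0.128 ] [0.0619 0.0027]
(278.5, 124) 0.131 [0.5306 0.3162 0.131 ] [0.0653 0.0026]
(157, 105) 0.15 [0.4869 0.2747 0.15  ] [ 0.0755 -0.0568]
(404, 108) 0.15 [0.5601 0.3703 0.15  ] [0.0742 0.0636]
(202, 208) 0.116 [0.5439 0.2475 0.1164] [ 0.0135 -0.0443]
(346, 208) 0.116 [0.5973 0.319  0.1164] [0.0136 0.0448]
(213, 244) 0.166 [0.5558 0.2566 0.1664] [ 0.0095 -0.03  ]
(336, 244) 0.166 [0.5922 0.3054 0.1664] [0.0095 0.0309]
```

{"method": "move_arm", "body": {
  "motion": [
    [[0.0012,0.0016,-0.0039],[0,0,-0.5]],
    [[-0.0106,0.0081,0],[0,0,0]],
    [[-0.0106,0.0081,0],[0,0,0]],
    [[-0.0106,0.008,0],[0,0,0]],
    [[0,0,0],[0,0,0]],
    [[0,0,0],[0,0,0]],
    [[0,0,0],[0,0,0]]
  ]
}}

```text
clock: 12.65
ee_pos: [0.5509, 0.3016, 0.1688]
orientation: [3.141, 0.0, 2.492]
wrist_force: [0.1, 0.1, -3.1]
grip_width: 0.0279
grip_force: 30.0
```

```bash
python3 - <<'E'
from h import *
s=arm.sense(); v=arm.capture("wrist")
cv2.imwrite("pics/w5.png",cv2.resize(v[100:290,180:380],None,fx=3,fy=3,interpolation=cv2.INTER_CUBIC)[:,:,::-1])
print(s["clock"],s["ee_pos"],np.degrees(s["orientation"]),s["wrist_force"])
E
```

```text
12.65 [0.55092785 0.30158627 0.16884925] [1.79986399e+02 1.54826251e-02 1.42782236e+02] [ 0.10147021  0.09733911 -3.065967  ]
```

View pics/w5.png

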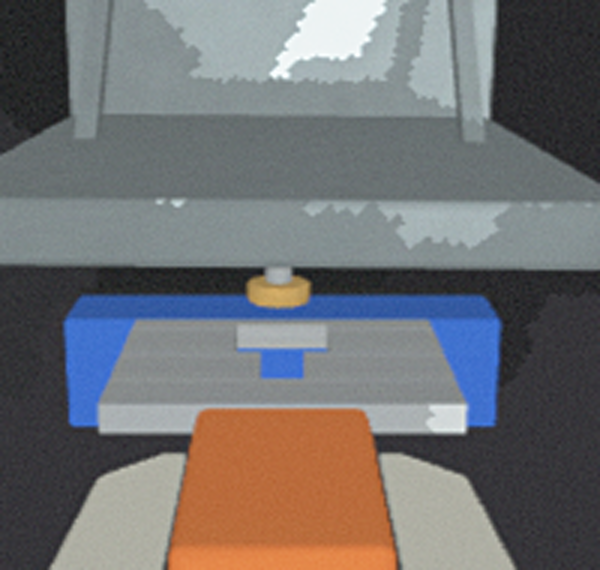

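{"method": "move_arm", "body": {
  "motion": [
    [[-0.0048,0.0036,0],[0,0,0]],
    [[-0.0048,0.0036,0],[0,0,0]],
    [[-0.0048,0.0036,0],[0,0,0]],
    [[0,0,0],[0,0,0]],
    [[0,0,0],[0,0,0]]
  ]
}}

```text
clock: 13.2
ee_pos: [0.5361, 0.3127, 0.1688]
orientation: [3.142, -0.0, 2.492]
wrist_force: [-0.4, 0.5, -3.1]
grip_width: 0.028
grip_force: 30.0
```

{"method": "move_arm", "body": {
  "motion": [
    [[-0.0016,0.0012,0],[0,0,0]],
    [[0,0,0],[0,0,0]],
    [[0,0,0],[0,0,0]]
  ]
}}

```text
clock: 13.5
ee_pos: [0.5353, 0.3133, 0.1688]
orientation: [3.141, 0.001, 2.492]
wrist_force: [3.6, -4.0, -3.2]
grip_width: 0.0279
grip_force: 30.0
```

{"method": "move_arm", "body": {
  "motion": [
    [[-0.0008,0.0006,0],[0,0,0]],
    [[0,0,0],[0,0,0]],
    [[0,0,0],[0,0,0]]
  ]
}}

```text
clock: 13.8
ee_pos: [0.5351, 0.3134, 0.1689]
orientation: [3.141, 0.002, 2.492]
wrist_force: [6.2, -5.7, -4.0]
grip_width: 0.0279
grip_force: 30.0
```

{"method": "move_arm", "body": {
  "motion": [
    [[0.0008,-0.0006,-0.002],[0,0,0]],
    [[0,0,-0.004],[0,0,0]],
    [[0,0,-0.004],[0,0,0]],
    [[0,0,-0.004],[0,0,0]],
    [[0,0,0],[0,0,0]],
    [[0,0,0],[0,0,0]]
  ]
}}

```text
clock: 14.4
ee_pos: [0.5354, 0.3136, 0.1544]
orientation: [3.14, 0.001, 2.492]
wrist_force: [7.5, -1.9, -5.0]
grip_width: 0.0278
grip_force: 30.0
```

{"method": "move_arm", "body": {
  "motion": [
    [[0,0,-0.003],[0,0,0]],
    [[0,0,-0.003],[0,0,0]],
    [[0,0,-0.001],[0,0,0]],
    [[0,0,0],[0,0,0]],
    [[0,0,0],[0,0,0]]
  ]
}}

```text
clock: 14.9
ee_pos: [0.5355, 0.3136, 0.1479]
orientation: [3.14, 0.001, 2.492]
wrist_force: [5.3, -4.1, -2.2]
grip_width: 0.028
grip_force: 30.0
```

{"method": "move_arm", "body": {
  "motion": [
    [[0,0,-0.001],[0,0,0]],
    [[0,0,0],[0,0,0]],
    [[0,0,0],[0,0,0]]
  ]
}}

```text
clock: 15.2
ee_pos: [0.5355, 0.3137, 0.147]
orientation: [3.14, 0.001, 2.492]
wrist_force: [6.0, -3.3, 0.2]
grip_width: 0.0276
grip_force: 30.0
```

{"method": "move_arm", "body": {
  "motion": [
    [[0,0,-0.001],[0,0,0]],
    [[0,0,0],[0,0,0]],
    [[0,0,0],[0,0,0]]
  ]
}}

```text
clock: 15.5
ee_pos: [0.5355, 0.3137, 0.1463]
orientation: [3.14, 0.001, 2.492]
wrist_force: [4.5, -3.5, 1.9]
grip_width: 0.0281
grip_force: 30.0
```

{"method": "move_arm", "body": {
  "motion": [
    [[0,0,-0.0008],[0,0,0]],
    [[0,0,0],[0,0,0]],
    [[0,0,0],[0,0,0]]
  ]
}}

```text
clock: 15.8
ee_pos: [0.5356, 0.3137, 0.1461]
orientation: [3.14, 0.002, 2.492]
wrist_force: [3.6, -5.4, 7.5]
grip_width: 0.0277
grip_force: 30.0
```

{"method": "move_arm", "body": {
  "motion": [
    [[0,0,-0.0008],[0,0,0]],
    [[0,0,0],[0,0,0]],
    [[0,0,0],[0,0,0]]
  ]
}}

```text
clock: 16.1
ee_pos: [0.5357, 0.3138, 0.146]
orientation: [3.139, 0.002, 2.492]
wrist_force: [2.2, -5.6, 13.3]
grip_width: 0.028
grip_force: 30.0
```

{"method": "move_arm", "body": {
  "motion": [
    [[0,0,0.0015],[0,0,0]],
    [[0,0,0],[0,0,0]]
  ]
}}

```text
clock: 16.3
ee_pos: [0.5355, 0.3137, 0.1464]
orientation: [3.14, 0.001, 2.492]
wrist_force: [4.0, -3.9, 3.7]
grip_width: 0.028
grip_force: 30.0
```

{"method": "move_arm", "body": {
  "motion": [
    [[0,0,0],[0,0,0]],
    [[0,0,0],[0,0,0]],
    [[0,0,0],[0,0,0]],
    [[0,0,0],[0,0,0]],
    [[0,0,0],[0,0,0]],
    [[0,0,0],[0,0,0]],
    [[0,0,0],[0,0,0]],
    [[0,0,0],[0,0,0]]
  ],
  "fingers": 75
}}

```text
clock: 17.1
ee_pos: [0.5347, 0.3137, 0.1456]
orientation: [-3.142, -0.0, 2.492]
wrist_force: [-0.1, -0.4, 0.5]
grip_width: 0.0695
grip_force: 0.0
```

{"method": "move_arm", "body": {
  "motion": [
    [[0,0,0.01],[0,0,0]],
    [[0,0,0.02],[0,0,0]],
    [[0,0,0.03],[0,0,0]],
    [[0,0,0.03],[0,0,0]],
    [[0.008,-0.006,0.02],[0,0,0]],
    [[0.024,-0.018,0.02],[0,0,0]],
    [[0.024,-0.018,0],[0,0,0]],
    [[0,0,0],[0,0,0]],
    [[0,0,0],[0,0,0]]
  ]
}}

```text
clock: 18.0
ee_pos: [0.5906, 0.2715, 0.2758]
orientation: [-3.141, -0.0, 2.491]
wrist_force: [0.6, 0.0, 0.1]
grip_width: 0.0699
grip_force: 0.0
```

```bash
python3 - <<'E'
from h import *
s=arm.sense(); v=arm.capture("wrist"); p=arm.capture("top"); q=arm.capture("side")
o=np.zeros((600,800,3),np.uint8); o[:420,:560]=v
o[420:600,:270]=cv2.resize(p[150:240,215:350],(270,180)); o[420:600,280:540]=cv2.resize(q[180:270,215:345],(260,180))
o[:240,570:800]=cv2.resize(q[230:350,100:215],(230,240)); o[250:410,570:790]=cv2.resize(p[165:245,90:200],(220,160))
cv2.imwrite("pics/w6.png",o[:,:,::-1])
print(s["clock"],s["ee_pos"],np.degrees(s["orientation"]),s["wrist_force"])
K,T=cam("wrist",s)
for n,z in [("grip top expected",.1905)]:
    c=np.array([.5345,.3146,z]);a=np.radians(142.7);ex=np.array([np.cos(a),np.sin(a),0]);ey=np.array([-ex[1],ex[0],0])
    print(n,[proj(c+ex*i*.012+ey*j*.014,K,T).round() for i in(-1,1) for j in(-1,1)])
E
```

```text
18.0 [0.59056072 0.27148039 0.27578022] [-1.79991808e+02 -2.16002124e-02  1.42728603e+02] [0.58419055 0.00188961 0.07215761]
grip top expected [array([295., 130.]), array([253., 130.]), array([296.,  92.]), array([252.,  92.])]
```

View pics/w6.png

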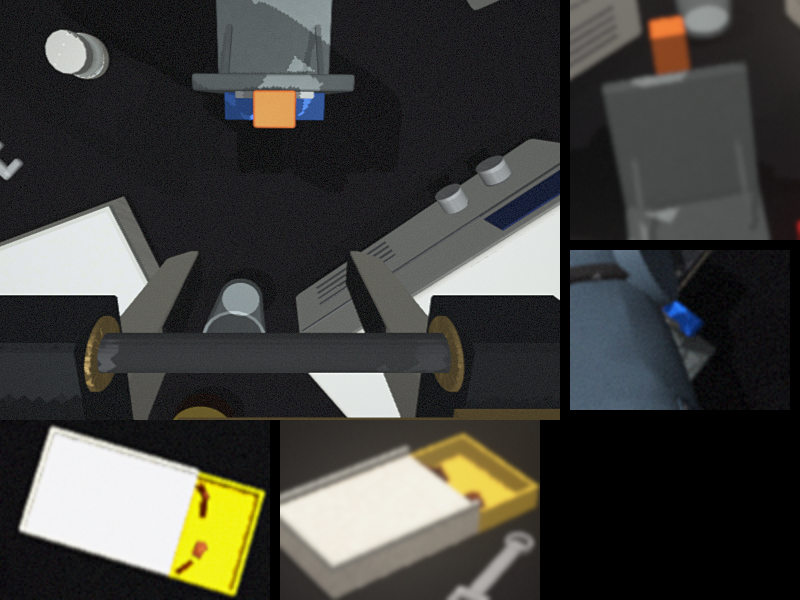

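```bash
python3 -c "
from bench import arm
print(arm.close_job())"
```

```text
the job is handed in; nothing more can be done
None
```

The job is handed in at about 18 s. All four chips are in the yellow pan and the board is clear; the scraper hangs on the grey stand's screw, slid fully down and released, as the last pictures show.

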